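# Stop the jerrican-lid lap desk rocking and log its level

### The job

The lap desk rocks because its two screw feet are too short. Turn their black wing handles clockwise until the desk stands level with all four feet on the table and no longer rocks; then, and only then, press the round key of the level gauge on the desk fully down and release it, and after that the long bar key. Press one key at a time, do not shift the desk much, and leave the other things lying where they are.

Things in the scene. Friction and masses are not known exactly. Their poses are not given: they have to be found in the camera images.
- desk: Lap desk: grey plastic jerrican lid 210 x 280 mm, loose, 1.5 kg laden. Origin: its middle, at foot-tip level; x along the short side (away from the robot, yaw within 0.3 rad), y along the long side (robot's left), z up. Top at 36 mm. Fixed feet near right (-78, -112 mm) and far left (78, 112), screw feet near left (-78, 112) and far right (78, -112). Rocks about the line through the fixed feet.
- foot_near (a joint): Screw foot, near left corner: black wing handle (upright bar 60 x 14 mm, 32 high), stem and rubber ball foot, one piece. Value in rad grows clockwise seen from above = foot down, 2 mm per rad. At 0 as long as the fixed feet, wing parallel to the desk's x (short side). Starts at -2.5 to -1.7 (too short), can overrun to 1.6. Takes 0.06 N m to turn, stays where left.
- foot_near_grip (a point): Where to grip the wing from above, across its thickness: on the screw axis, 70 mm above this foot's tip, 34 mm above the desk top at joint 0, 11 mm below the wing's top. x along the wing, y across it; turns with it. While the foot stands on the table this point keeps its height as it is screwed (the desk climbs the thread); if the foot hangs free, the handle sinks instead.
- foot_near_tip (a point): Lowest point of the near left screw foot (rubber ball, 24 mm diameter). Its height is 0 when it stands on the table.
- foot_far (a joint): Screw foot, far right corner: black wing handle (upright bar 60 x 14 mm, 32 high), stem and rubber ball foot, one piece. Value in rad grows clockwise seen from above = foot down, 2 mm per rad. At 0 as long as the fixed feet, wing parallel to the desk's x (short side). Starts at -2.5 to -1.7 (too short), can overrun to 1.6. Takes 0.06 N m to turn, stays where left.
- foot_far_grip (a point): Where to grip the wing from above, across its thickness: on the screw axis, 70 mm above this foot's tip, 34 mm above the desk top at joint 0, 11 mm below the wing's top. x along the wing, y across it; turns with it. While the foot stands on the table this point keeps its height as it is screwed (the desk climbs the thread); if the foot hangs free, the handle sinks instead.
- foot_far_tip (a point): Lowest point of the far right screw foot (rubber ball, 24 mm diameter). Its height is 0 when it stands on the table.
- fixed_near_tip (a point): Lowest point of the near right fixed foot (rubber ball, 24 mm diameter). Its height is 0 when it stands on the table.
- fixed_far_tip (a point): Lowest point of the far left fixed foot (rubber ball, 24 mm diameter). Its height is 0 when it stands on the table.
- round_key (a joint): Round black spring key, 26 mm diameter, left one of two on the level gauge (aluminium block 56 x 112 x 20 mm fixed to the desk, near right, green window between the keys). Value: depth pressed in m, 0 up, 0.005 fully down. Starts to move at 2 N, fully down at 5 N; springs back.
- round_key_top (a point): Centre of the top face of the round key, 64 mm above the foot tips when up (8 mm above the gauge); at (-48, -3) mm in the desk's frame.
- bar_key (a joint): Long black bar-shaped spring key, 44 x 18 mm (long way along the desk's short side), on the same gauge, 64 mm to the right of the round key. Value and spring as for the round key.
- bar_key_top (a point): Centre of the top face of the bar key, 64 mm above the foot tips when up; at (-48, -67) mm in the desk's frame.
- compass_box: Bystander: white plastic compass box, 60 x 120 x 22 mm, loose on the far left part of the desk. Origin: centre of its underside.
- counter_a: Bystander: smooth wooden counter, 36 mm diameter, 9 mm thick, loose on the middle of the desk. Origin: centre of its underside.
- counter_b: Bystander: the other such counter, farther right on the desk.
- pencil: Bystander: yellow mechanical pencil, 132 mm long, on the table left of the desk. Origin: centre of its underside.
- tape_clip: Bystander: steel tape clip, 65 x 30 x 20 mm, on the table right of the desk. Origin: centre of its underside.
- mug: Bystander: white mug, 80 mm diameter, 90 mm high, on the table left of the desk. Origin: centre of its underside.
- set_square: Bystander: wooden set square, legs 200 and 135 mm, 6 mm thick, on the table right of the desk. Origin: middle of the underside of the long leg.

How it is judged:
On the way, in this order (a step that is already met when the one before it is completed fails the run):
1. the released desk stands level (0.86 degrees) with all four feet down (no gap over 1 mm) (height (world z) of each of foot_near_tip, foot_far_tip, fixed_near_tip, fixed_far_tip below 0.001 m and angle between desk's own z axis and vertical below 0.015 rad and contact force between the fingers and desk below 0.3 N), for 0.3 s.
2. the round key alone is fully pressed, the desk staying level (value of joint round_key above 0.004 m and value of joint bar_key below 0.002 m and angle between desk's own z axis and vertical below 0.015 rad), for 0.05 s.
3. the bar key alone is fully pressed, the desk staying level (value of joint bar_key above 0.004 m and value of joint round_key below 0.002 m and angle between desk's own z axis and vertical below 0.015 rad), for 0.05 s.
At the end, for the whole second after the job is handed in: The desk stands still and level within 0.015 rad, the tips of all four feet less than 1 mm above the table, both keys up again (height (world z) of each of foot_near_tip, foot_far_tip, fixed_near_tip, fixed_far_tip below 0.001 m and angle between desk's own z axis and vertical below 0.015 rad and angular speed of desk below 0.05 rad/s and linear speed of desk below 0.01 m/s and value of joint each of round_key, bar_key below 0.001 m); the robot touches nothing.
It fails at once if a key is pressed while the desk still rocks (a foot more than 2.5 mm off the table) (value of joint any of round_key, bar_key above 0.003 m and height (world z) of any of foot_near_tip, foot_far_tip, fixed_near_tip, fixed_far_tip above 0.0025 m).
It fails at once if both keys pressed at once (value of joint each of round_key, bar_key above 0.003 m).
It fails at once if the desk is shifted by more than 60 mm or tipped by more than 0.15 rad (distance of desk from where it was at the start of the episode above 0.06 m or angle between desk's own z axis and vertical above 0.15 rad).
It fails at once if a thing on the desk is displaced by more than 60 mm, or one beside it by more than 30 mm (distance of any of compass_box, counter_a, counter_b from where it was at the start of the episode above 0.06 m or distance of any of pencil, tape_clip, mug, set_square from where it was at the start of the episode above 0.03 m).
It also fails if it takes over 72 s, if anything falls off the work surface, if the arm or the gripper's body presses on something with over 40 N, if the wrist force passes 120 N, or if a joint passes its speed limit or range.

### The arm

A 6-joint arm with a two-finger parallel gripper is mounted at the origin on the work surface. World frame = base frame: x ahead of the robot, y to its left, z up, the work surface at z = 0. Lengths are in m, angles in rad, forces in N, time in s.
With the tool pointing down it reaches from about 0.375 to 0.975 m from the base axis. Payload 3.8 kg.
Tool frame: the origin (TCP) lies between the finger pads; the fingertips stand 17 mm ahead of it and the grasp point (between the pads) lies 2 mm behind it; y points along the fingers, z is the direction in which the jaws open and shut, and the axes are right-handed (so a half turn about y gives the same grasp; the last joint's range is limited). The gripper opens to 85 mm and grips with 20 to 120 N. Pads are 22 mm wide; open, the fingers measure 114 mm over their backs; the gripper's body (76 mm by 85 mm) begins 54 mm behind the grasp point. The pads swing forward as they close: fully open they stand 13 mm farther back than shut.
Start: joints at [1.099, 0.264, 1.604, -0, 1.274, -0.037], TCP at [0.284, 0.612, 0.248] pointing down, gripper open.
Joint ranges: [-2.63, 2.63], [-0.94, 2.18], [0.31, 2.57], [-1.31, 4.45], [0, 2.66], [-2.55, 2.55]. Speed limits (rad/s): [2.57, 2.57, 3.14, 3.14, 3.14, 3.14].

### API

Orientations are given as a rotation vector (axis times angle).
In Python, from workcell import bot, eyes, nets gives the robot as it stands. The module is installed in compiled form; this text tells all that it offers.
- The arm moves only by the tool jog_arm, never from a script. Its arguments are lists of equal length, an entry for each row: "turn": the turn, a rotation vector about the tool's x, y, z in rad, a list of three; "slide": the shift along the tool's x, y, z in mm, a list of three; "grip": the opening in per cent of the stroke, from 0 (shut) to 100 (fully open). A call has 1 to 5 rows; each row shifts and turns the commanded pose from where the row before left it, along the tool's axes as they then stand; what a row does not reach is not made up. A row lasts 1/10 s, in which the tool goes at most 50 mm and 8.59 degrees, less where a joint would pass 70% of its speed; a pose out of reach is approached as far as the arm can. A call with a gripper value outside its range is refused whole. The fingers move at their own pace and stop on an object; "newtons" is the grip in N (left out, the last holds). Time passes only in rows, so rows that do not move let the fingers close. It gives the time, the measured TCP pose, the force and the opening at its end, in the units of the state.
- bot.read_state(): the state, without advancing time (a new reading comes with each control period).
- eyes.read_camera(name): name is "side" or "top" or "wrist"; returns a dict with "img" (384x512x3 uint8, red, green, blue), "depth" (384x512 float32, m along the optical axis (not along the pixel's ray), 0 where there is no reading), "intrinsics" (3x3 intrinsics, pixels), "position" and "rotation" of the camera in the world. Camera axes: x right, y down, z forward; pixel columns grow to the right and rows downward; lengths in m; the calibration is good to about 2 mm. A picture is of the moment at which its call begins.
- bot.finish_job(): hands the job in, once; it reports no verdict.
Trained networks look in a picture, given as the dict that the camera call returned (one of the last four; its "shot" number tells which), for a name from the list of things; names that differ only in an ending like _2 or _b are one class to them, and where a whole thing is asked for, a point or a joint stands for the part that bears it (a point fixed in the world has none). Each returns a list of dicts, best first, with "conf" (0 to 1); they miss things now and then, are a little off and sometimes report something else, mostly with a low value. They report only what shows in the picture. A call takes as long as a camera call.
- nets.search_frame(thing, picture): "xyz" ([x, y, z] in m, in the coordinates of the camera as it stood for that picture, good to about 4 mm: the middle of the surface that is visible of it).
The state is a dict: "time": time; "q": joint angles; "joint_vel": joint speeds; "joint_torque": joint torques, N m; "tool_pos": TCP position; "tcp_rot": TCP orientation; "wrist_force": force on the tool from outside, world axes, zero at the start; "torque": the same for the moment, N m; "width": opening from 0.0 (shut) to 1.0 (fully open).
Only numpy, scipy, OpenCV 4.12 (cv2) and the standard library are available. Lean on these libraries where they do the work, as an engineer would, in place of code of your own. Each camera call takes 0.05 s, during which the arm holds its last target.

## Working session

There is one attempt and no reset: what is moved stays moved. The work goes in short steps, Python scripts to look and compute and a tool call to move; the robot and the scene stay as the last step left them, time stands still between calls to the robot, and variables do not carry over. Pictures are saved under pics/ and viewed, and the job is handed in when it is done.

Besides the shell and the picture viewer there is one more tool, called after "Request:" by a JSON object that holds its "name" and its "arguments". jog_arm: Moves the arm, as the interface text tells. Its arguments: {"type":"object","properties":{"turn":{"type":"array"},"slide":{"type":"array"},"grip":{"type":"array"},"newtons":{"type":"number"}},"required":["turn","slide","grip"]}

```bash
mkdir -p pics; ls
cat > h.py <<'E'
import numpy as np, cv2
from scipy.spatial.transform import Rotation as R
from workcell import bot, eyes, nets
def shot(cam,name=None):
    p=eyes.read_camera(cam)
    if name: cv2.imwrite(f'pics/{name}.png',p['img'][:,:,::-1])
    return p
def rot(p):
    r=np.array(p['rotation']); 
    return r if r.shape==(3,3) else R.from_rotvec(r).as_matrix()
def w(p,xyz): return rot(p)@np.array(xyz)+np.array(p['position'])
def proj(p,X):
    c=rot(p).T@(np.array(X)-np.array(p['position'])); K=np.array(p['intrinsics']); u=K@c; return u[:2]/u[2]
def cloud(p):
    K=np.array(p['intrinsics']); d=p['depth']; v,u=np.mgrid[:384,:512]
    c=np.stack([(u-K[0,2])/K[0,0]*d,(v-K[1,2])/K[1,1]*d,d],-1)
    return c@rot(p).T+np.array(p['position'])
E
python3 - <<'E'
from h import *
s=bot.read_state(); print(s)
for c in ['top','side']:
    p=shot(c,c+'0'); print(c,p['position'],p['rotation'],p['intrinsics'])
    for t in ['desk','foot_near','foot_near_grip','round_key_top','bar_key_top','compass_box','counter_a','mug','tape_clip','pencil','set_square']:
        print(t,[(np.round(w(p,o['xyz']),3).tolist(),round(o['conf'],2)) for o in nets.search_frame(t,p)])
E
```

```text
pics
{'time': 0.0, 'q': array([ 1.09909594e+00,  2.64733941e-01,  1.60539740e+00,  2.13066956e-05,
        1.27371638e+00, -3.69187669e-02]), 'joint_vel': array([-0.00036003, -0.00169527, -0.00239254, -0.00117789, -0.0007756 ,
        0.00056253]), 'joint_torque': array([ 1.21938028e-04, -5.15097535e+01, -3.67318797e+01, -1.39286576e-04,
        1.25929451e-02,  1.38718255e-05]), 'tool_pos': array([0.28400268, 0.61156349, 0.24696231]), 'tcp_rot': array([-1.5459506 ,  0.34156061, -0.34063224]), 'wrist_force': array([ 0.13226119, -0.23896534,  0.25021443]), 'torque': array([ 0.00925656, -0.00948454, -0.02920672]), 'width': 0.9998879845997218}
top [0.32181573 0.03585652 1.10207988] [-1.95897128  2.24242212 -0.25695965] [[428.60773091   0.         256.70824856]
 [  0.         428.60773091 185.80466025]
 [  0.           0.           1.        ]]
desk [([0.561, -0.052, 0.037], 0.81), ([0.497, 0.074, 0.077], 0.3)]
foot_near [([0.497, 0.073, 0.075], 0.78)]
foot_near_grip [([0.499, 0.073, 0.078], 0.64)]
round_key_top [([0.535, -0.034, 0.062], 0.61)]
bar_key_top [([0.541, -0.103, 0.06], 0.59),
[... 532 characters left out ...]
         397.2424986  191.54897669]
 [  0.           0.           1.        ]]
desk [([0.566, -0.077, 0.04], 0.76), ([0.451, -0.374, 0.022], 0.41)]
foot_near [([0.501, 0.063, 0.076], 0.71), ([0.668, -0.151, 0.077], 0.31)]
foot_near_grip [([0.5, 0.068, 0.073], 0.82)]
round_key_top [([0.452, -0.377, 0.024], 0.22)]
bar_key_top [([0.544, -0.105, 0.064], 0.56)]
compass_box [([0.641, 0.023, 0.058], 0.69), ([0.57, -0.073, 0.035], 0.55)]
counter_a [([0.623, -0.066, 0.046], 0.55), ([0.571, 0.016, 0.044], 0.54)]
mug [([0.636, 0.339, 0.057], 0.63)]
tape_clip [([0.45, -0.375, 0.023], 0.74), ([0.565, -0.076, 0.042], 0.45)]
pencil [([0.454, 0.386, 0.009], 0.45)]
set_square [([0.542, -0.103, 0.064], 0.43)]
```

View pics/top0.png

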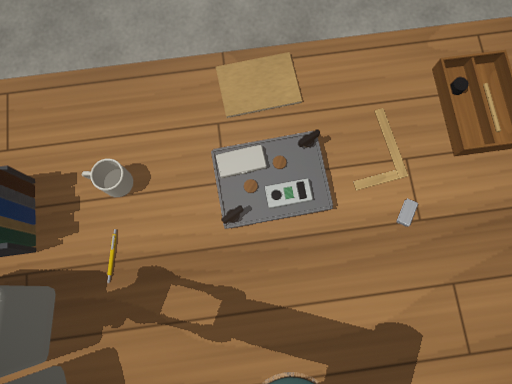

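View pics/side0.png

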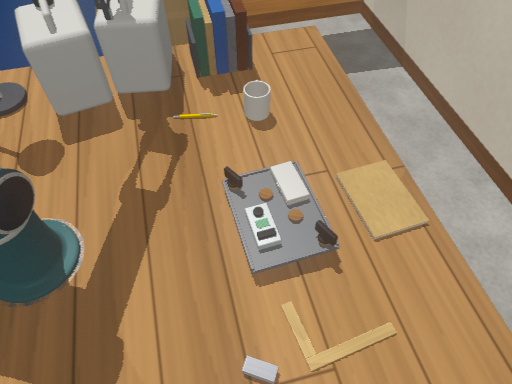

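```bash
cat > m.py <<'E'
from h import *
def measure(p,zlo=0.02,verbose=True):
    C=cloud(p); P=C.reshape(-1,3)
    box=(P[:,0]>.4)&(P[:,0]<.75)&(P[:,1]>-.24)&(P[:,1]<.16)&(P[:,2]>zlo)
    D=P[box&(P[:,2]<.052)]
    r=cv2.minAreaRect(D[:,:2].astype(np.float32)*1000); print('desk rect',r,len(D))
    # plane fit of desk top
    T=P[box&(P[:,2]<.046)&(P[:,2]>.026)]
    for _ in range(4):
        A=np.c_[T[:,:2]-T[:,:2].mean(0),np.ones(len(T))]; c=np.linalg.lstsq(A,T[:,2],rcond=None)[0]; e=T[:,2]-A@c; T=T[abs(e)<2.5*e.std()+1e-4]
    print('plane slopes',c,'res',e.std(),'n',len(T))
    for n,q in (('near',(.498,.07)),('far',(.667,-.145))):
        m=(np.hypot(P[:,0]-q[0],P[:,1]-q[1])<.045)&(P[:,2]>.066)&(P[:,2]<.12)
        W=P[m]; 
        if len(W)<10: print(n,'few');continue
        top=W[W[:,2]>np.percentile(W[:,2],90)-.008]
        rr=cv2.minAreaRect(top[:,:2].astype(np.float32)*1000)
        mu=top[:,:2].mean(0); ev,V=np.linalg.eigh(np.cov((top[:,:2]-mu).T)); d=V[:,1]
        print(n,'mean',mu,'ztop',np.percentile(W[:,2],[50,90,98]),'axis deg',np.degrees(np.arctan2(d[1],d[0])),'rect',rr,len(top))
E
python3 - <<'E'
from m import *
for c in ['top','side']:
    p=shot(c); print(c); measure(p)
    a,b=((200,320),(115,240)) if c=='top' else ((210,345),(150,275))
    im=p['img'][b[0]:b[1],a[0]:a[1],::-1]; s=600//im.shape[0]
    cv2.imwrite(f'pics/{c}z.png',cv2.resize(im,None,fx=4.5,fy=4.5,interpolation=cv2.INTER_CUBIC))
print(bot.read_state()['time'])
E
```

```text
top
desk rect ((585.4479370117188, -33.21485900878906), (211.46778869628906, 280.3365478515625), 2.84997296333313) 6423
plane slopes [ 0.02549939 -0.0144021   0.03640937] res 0.0026356947311173494 n 5899
near mean [0.50008196 0.07507572] ztop [0.0800832  0.08284673 0.08487418] axis deg 118.60047064739038 rect ((500.5198974609375, 75.5579605102539), (14.311896324157715, 58.71242904663086), 29.082889556884766) 144
far mean [ 0.66618381 -0.13921886] ztop [0.08654469 0.09026278 0.09145545] axis deg 114.10969390710024 rect ((667.27978515625, -139.56553649902344), (14.738585472106934, 59.337432861328125), 24.27618408203125) 132
side
desk rect ((587.1651000976562, -34.837158203125), (210.50601196289062, 281.4359130859375), 2.6734886169433594) 6086
plane slopes [ 0.02514723 -0.01506733  0.03690761] res 0.002253207165387683 n 5418
near mean [0.50265382 0.07078455] ztop [0.07912266 0.08242313 0.08332502] axis deg 119.45139953822192 rect ((502.61785888671875, 73.39659118652344), (13.917919158935547, 60.13531494140625), 29.426223754882812) 117
far mean [ 0.6679972  -0.14362016] ztop [0.08592319 0.08941781 0.09064939] axis deg 114.36051548924252 rect ((668.7027587890625, -142.3408966064453), (14.070730209350586, 58.81660461425781), 23.80840301513672) 163
1.3
```

```bash
ls pics
```

```text
side0.png
sidez.png
top0.png
topz.png
```

View pics/topz.png

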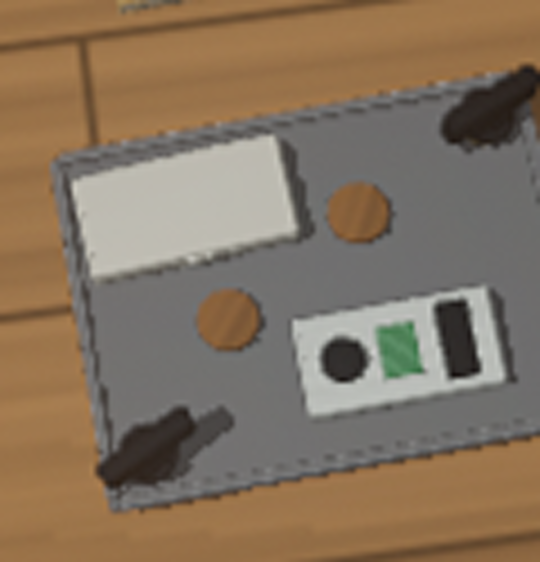

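```bash
cat > g.py <<'E'
from h import *
def plan(xyz,zdeg):
    """target tool z-axis heading in world deg (mod 180 options); tool y down"""
    s=bot.read_state(); M=R.from_rotvec(s['tcp_rot']).as_matrix(); t=np.array(s['tool_pos'])
    h=np.degrees(np.arctan2(M[1,2],M[0,2]))
    print('t',s['time'],'q',np.round(s['q'],3),'pos',np.round(t,4),'heading z',round(h,2),'y axis',np.round(M[:,1],4),'F',np.round(s['wrist_force'],1),'T',np.round(s['torque'],2),'w',round(s['width'],3))
    print('slide now (tool, mm)',np.round(M.T@(np.array(xyz)-t)*1000,1))
    for k in (-1,0,1):
        tgt=zdeg+180*k
        d=(tgt-h+180)%360-180
        Z=np.array([np.cos(np.radians(tgt)),np.sin(np.radians(tgt)),0]);Y=np.array([0,0,-1.]);X=np.cross(Y,Z)
        N=np.c_[X,Y,Z]
        print('k',k,'world dz heading',round(d,1),'turn vec tool',np.round(R.from_matrix(M.T@N).as_rotvec(),4),'slide after turn',np.round(N.T@(np.array(xyz)-t)*1000,1))
E
python3 -c "
from g import *
plan([.5015,.0745,.16],28.7)"
```

```text
t 1.3 q [ 1.099  0.264  1.604 -0.     1.274 -0.037] pos [0.2844 0.6122 0.2483] heading z 65.09 y axis [ 0.  0. -1.] F [-0.8 -0.8  1. ] T [ 0.01 -0.01  0.  ] w 1.0
slide now (tool, mm) [ 423.4   88.3 -396.2]
k -1 world dz heading 143.6 turn vec tool [ 0.     -2.5065  0.    ] slide after turn [-575.9   88.3   67.7]
k 0 world dz heading -36.4 turn vec tool [-0.      0.6351  0.    ] slide after turn [575.9  88.3 -67.7]
k 1 world dz heading 143.6 turn vec tool [ 0.     -2.5065  0.    ] slide after turn [-575.9   88.3   67.7]
```

Request:
{"name": "jog_arm", "arguments": {"turn": [[0,0.1,0],[0,0.1,0],[0,0.1,0],[0,0.1,0],[0,0.1,0]], "slide": [[32,0,-32],[32,0,-32],[32,0,-32],[32,0,-32],[32,0,-32]], "grip": [60,60,60,60,60], "newtons": 25}}

```text
time: 1.8
tool_pos: [0.3183, 0.389, 0.2483]
tcp_rot: [-1.443, 0.732, -0.733]
wrist_force: [0.1, -0.6, 0.5]
width: 0.601
```

```bash
python3 -c "
from g import *
plan([.5015,.0745,.16],28.7)"
```

```text
t 1.8 q [ 0.836 -0.066  1.965 -0.     1.242  0.204] pos [0.3183 0.389  0.2483] heading z 36.19 y axis [ 6.e-04  0.e+00 -1.e+00] F [ 0.1 -0.6  0.5] T [-0.02 -0.    0.  ] w 0.601
slide now (tool, mm) [362.   88.4 -37.9]
k -1 world dz heading 172.5 turn vec tool [ 5.0000e-04 -3.0108e+00  8.0000e-04] slide after turn [-363.9   88.3   -9.7]
k 0 world dz heading -7.5 turn vec tool [-0.0005  0.1308  0.0003] slide after turn [363.9  88.3   9.7]
k 1 world dz heading 172.5 turn vec tool [ 5.0000e-04 -3.0108e+00  8.0000e-04] slide after turn [-363.9   88.3   -9.7]
```

Request:
{"name": "jog_arm", "arguments": {"turn": [[0,0.13,0],[0,0,0],[0,0,0],[0,0,0],[0,0,0]], "slide": [[0,0,0],[45,8,0],[45,10,0],[45,10,0],[45,10,0]], "grip": [60,60,60,60,60]}}

```text
time: 2.3
tool_pos: [0.4058, 0.2319, 0.2104]
tcp_rot: [-1.406, 0.828, -0.829]
wrist_force: [1.5, 0.3, -0.7]
width: 0.599
```

Request:
{"name": "jog_arm", "arguments": {"turn": [[0,0,0],[0,0,0],[0,0,0],[0,0,0],[0,0,0]], "slide": [[45,10,0],[45,10,0],[45,10,0],[40,10,0],[0,0,0]], "grip": [60,60,60,60,60]}}

```text
time: 2.8
tool_pos: [0.4911, 0.0763, 0.1693]
tcp_rot: [-1.407, 0.833, -0.833]
wrist_force: [-1.0, 1.3, -0.1]
width: 0.599
```

```bash
python3 -c "
from g import *
plan([.5015,.0745,.072],28.7)
p=shot('wrist','wr1')
print([(np.round(w(p,o['xyz']),4).tolist(),round(o['conf'],2)) for o in nets.search_frame('foot_near',p)])
from m import measure; measure(p)
print(p['position'])"
```

```text
t 2.8 q [ 1.050e-01 -8.000e-03  2.061e+00 -2.000e-03  1.089e+00 -3.950e-01] pos [0.4911 0.0763 0.1693] heading z 28.71 y axis [-7.0e-04 -1.7e-03 -1.0e+00] F [-1.   1.3 -0.1] T [0.01 0.02 0.01] w 0.599
slide now (tool, mm) [ 6.5 97.3  8.3]
k -1 world dz heading 180.0 turn vec tool [ 1.8000e-03 -3.1414e+00 -2.3000e-03] slide after turn [-6.6 97.3 -8.2]
k 0 world dz heading -0.0 turn vec tool [0.0014 0.0002 0.0011] slide after turn [ 6.6 97.3  8.2]
k 1 world dz heading 180.0 turn vec tool [ 1.8000e-03 -3.1414e+00 -2.3000e-03] slide after turn [-6.6 97.3 -8.2]
[([0.4998, 0.0754, 0.0765], 0.56)]
desk rect ((584.4237670898438, 10.042762756347656), (210.36358642578125, 194.4578094482422), 3.047179937362671) 17812
plane slopes [ 0.02848128 -0.00188505  0.03403348] res 0.0019147171237427695 n 15224
near mean [0.50081245 0.07745874] ztop [0.07979956 0.08104132 0.08161084] axis deg 118.97779838653777 rect ((501.656494140625, 76.55776977539062), (13.343585014343262, 58.66475296020508), 28.8955078125) 1315
far few
[0.45722614 0.13883831 0.29424067]
```

View pics/wr1.png

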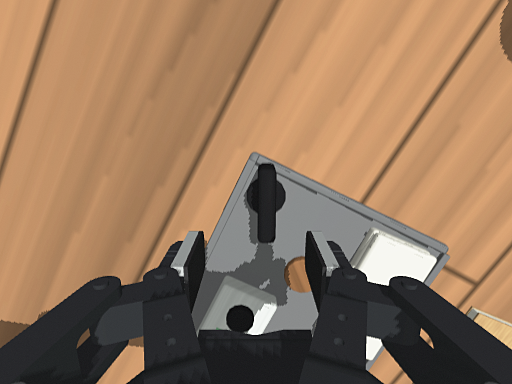

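Request:
{"name": "jog_arm", "arguments": {"turn": [[0,0,0],[0,0,0],[0,0,0],[0,0,0],[0,0,0]], "slide": [[6,10,8],[0,25,0],[0,25,0],[0,25,0],[0,14,0]], "grip": [60,60,60,60,60]}}

```text
time: 3.4
tool_pos: [0.4985, 0.0801, 0.069]
tcp_rot: [-1.409, 0.829, -0.826]
wrist_force: [0.3, 1.0, 0.2]
width: 0.602
```

Request:
{"name": "jog_arm", "arguments": {"turn": [[0,0,0],[0,0,0],[0,0,0],[0,0,0],[0,0,0]], "slide": [[0,0,0],[0,0,0],[0,0,0],[0,0,0],[0,0,0]], "grip": [40,25,15,10,10], "newtons": 25}}

```text
time: 3.9
tool_pos: [0.5015, 0.0795, 0.0728]
tcp_rot: [-1.404, 0.827, -0.831]
wrist_force: [2.5, 3.9, 0.9]
width: 0.165
```

```bash
python3 -c "
from g import *
plan([.5015,.0745,.069],28.7)
"
```

```text
t 3.9 q [ 1.07e-01  1.29e-01  2.12e+00  1.00e-03  8.89e-01 -3.99e-01] pos [0.5015 0.0795 0.0728] heading z 28.96 y axis [ 0.0038  0.0014 -1.    ] F [2.5 3.9 0.9] T [ 0.85 -0.38 -0.03] w 0.165
slide now (tool, mm) [ 4.4  3.8 -2.4]
k -1 world dz heading 179.7 turn vec tool [ 9.0000e-04 -3.1371e+00  6.3000e-03] slide after turn [-4.4  3.8  2.4]
k 0 world dz heading -0.3 turn vec tool [-0.004   0.0045  0.0005] slide after turn [ 4.4  3.8 -2.4]
k 1 world dz heading 179.7 turn vec tool [ 9.0000e-04 -3.1371e+00  6.3000e-03] slide after turn [-4.4  3.8  2.4]
```

Request:
{"name": "jog_arm", "arguments": {"turn": [[0,0,0],[0,0,0],[0,0,0]], "slide": [[0,0,0],[0,0,0],[0,0,0]], "grip": [10,10,10]}}

```text
time: 4.2
tool_pos: [0.5013, 0.0795, 0.0723]
tcp_rot: [-1.404, 0.827, -0.831]
wrist_force: [0.7, 5.7, 2.8]
width: 0.161
```

```bash
python3 -c "
from g import *
plan([.5015,.0745,.069],28.7)
p=shot('side','s1'); p2=shot('wrist','wr2')
cv2.imwrite('pics/s1z.png',cv2.resize(p['img'][100:300,150:400,::-1],None,fx=3,fy=3,interpolation=cv2.INTER_CUBIC))
plan([.5015,.0745,.069],28.7)
from m import measure; measure(p)
"
```

```text
t 4.2 q [ 1.08e-01  1.29e-01  2.12e+00  1.00e-03  8.89e-01 -3.99e-01] pos [0.5013 0.0795 0.0723] heading z 28.97 y axis [ 0.0031  0.0013 -1.    ] F [0.7 5.7 2.8] T [ 1.06 -0.57 -0.05] w 0.161
slide now (tool, mm) [ 4.5  3.3 -2.3]
k -1 world dz heading 179.7 turn vec tool [ 5.0000e-04 -3.1369e+00  5.3000e-03] slide after turn [-4.5  3.3  2.2]
k 0 world dz heading -0.3 turn vec tool [-0.0034  0.0046  0.0003] slide after turn [ 4.5  3.3 -2.2]
k 1 world dz heading 179.7 turn vec tool [ 5.0000e-04 -3.1369e+00  5.3000e-03] slide after turn [-4.5  3.3  2.2]
t 4.3 q [ 1.08e-01  1.29e-01  2.12e+00  1.00e-03  8.89e-01 -3.99e-01] pos [0.5013 0.0795 0.0724] heading z 28.97 y axis [ 0.0031  0.0013 -1.    ] F [0.9 5.6 3.6] T [ 1.04 -0.5  -0.04] w 0.158
slide now (tool, mm) [ 4.5  3.3 -2.3]
k -1 world dz heading 179.7 turn vec tool [ 5.0000e-04 -3.1369e+00  5.3000e-03] slide after turn [-4.5  3.4  2.2]
k 0 world dz heading -0.3 turn vec tool [-0.0034  0.0047  0.0003] slide after turn [ 4.5  3.4 -2.2]
k 1 world dz heading 179.7 turn vec tool [ 5.0000e-04 -3.1369e+00  5.3000e-03] slide after turn [-4.5  3.4  2.2]
desk rect ((587.2734375, -34.60606384277344), (209.47760009765625, 281.6775817871094), 2.412430763244629) 6038
plane slopes [ 0.02453294 -0.01569815  0.03683958] res 0.002223929751061547 n 5396
near mean [0.49894745 0.07033645] ztop [0.09275692 0.11310939 0.11766022] axis deg -155.1557833140527 rect ((499.17333984375, 75.55162048339844), (80.88278198242188, 27.302852630615234), 28.562082290649414) 112
far mean [ 0.66800485 -0.14412312] ztop [0.08582148 0.08922296 0.09077292] axis deg 114.0011160475013 rect ((668.52685546875, -142.460205078125), (14.304647445678711, 59.69270324707031), 23.572603225708008) 167
```

View pics/wr2.png

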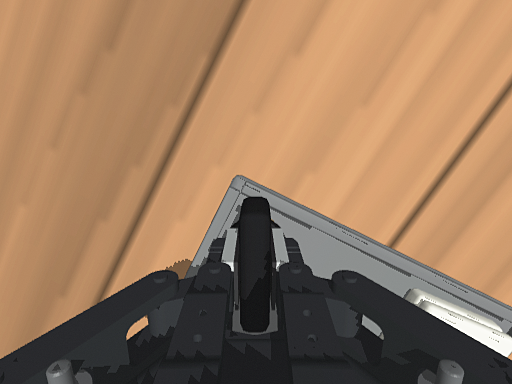

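View pics/s1z.png

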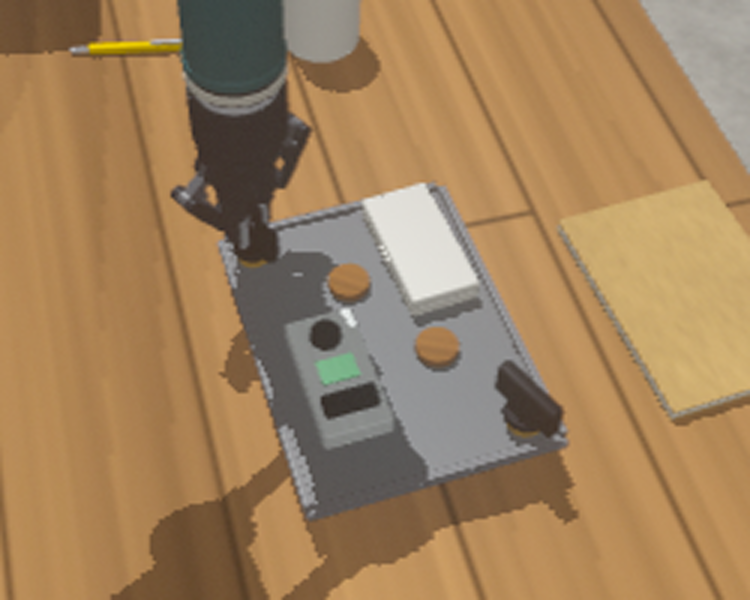

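Request:
{"name": "jog_arm", "arguments": {"turn": [[0,0,0],[0,0,0],[0,0,0],[0,0,0],[0,0,0]], "slide": [[0,0,0],[0,0,0],[5,1,-1],[0,0,0],[0,0,0]], "grip": [30,40,40,40,40]}}

```text
time: 4.8
tool_pos: [0.5012, 0.0735, 0.07]
tcp_rot: [-1.408, 0.83, -0.829]
wrist_force: [-0.6, -0.7, 0.3]
width: 0.398
```

```bash
python3 -c "
from g import *
plan([.5015,.0745,.069],28.7)
"
```

```text
t 4.8 q [ 0.097  0.133  2.121 -0.     0.888 -0.409] pos [0.5012 0.0735 0.07  ] heading z 28.97 y axis [-8.e-04 -3.e-04 -1.e+00] F [-0.6 -0.7  0.3] T [ 0.04 -0.01 -0.01] w 0.398
slide now (tool, mm) [-0.7  1.   0.8]
k -1 world dz heading 179.7 turn vec tool [-2.000e-04 -3.137e+00 -1.400e-03] slide after turn [ 0.7  1.  -0.8]
k 0 world dz heading -0.3 turn vec tool [ 0.0009  0.0046 -0.0001] slide after turn [-0.7  1.   0.8]
k 1 world dz heading 179.7 turn vec tool [-2.000e-04 -3.137e+00 -1.400e-03] slide after turn [ 0.7  1.  -0.8]
```

Well centred now. Close, then turn.

Request:
{"name": "jog_arm", "arguments": {"turn": [[0,0,0],[0,0,0],[0,0,0],[0,0,0],[0,0,0]], "slide": [[0,1,0.5],[0,0,0],[0,0,0],[0,0,0],[0,0,0]], "grip": [25,15,10,10,10], "newtons": 30}}

```text
time: 5.3
tool_pos: [0.5016, 0.0742, 0.0693]
tcp_rot: [-1.407, 0.829, -0.829]
wrist_force: [-2.3, -1.6, 2.1]
width: 0.156
```

Request:
{"name": "jog_arm", "arguments": {"turn": [[0,0.1,0],[0,0.1,0],[0,0.1,0],[0,0.1,0],[0,0.1,0]], "slide": [[0,0,0],[0,0,0],[0,0,0],[0,0,0],[0,0,0]], "grip": [10,10,10,10,10]}}

```text
time: 5.8
tool_pos: [0.5019, 0.0739, 0.0694]
tcp_rot: [-1.211, 1.207, -1.208]
wrist_force: [-3.6, -2.1, 1.9]
width: 0.157
```

```bash
python3 -c "
from g import *
plan([.5015,.0745,.069],28.7)
"
```

```text
t 5.8 q [ 9.70e-02  1.35e-01  2.12e+00 -1.00e-03  8.86e-01  9.60e-02] pos [0.5019 0.0739 0.0694] heading z 0.12 y axis [ 1.e-04 -5.e-04 -1.e+00] F [-3.6 -2.1  1.9] T [-0.06 -0.23  0.07] w 0.157
slide now (tool, mm) [-0.6  0.4 -0.4]
k -1 world dz heading -151.4 turn vec tool [-7.0000e-04  2.6428e+00  0.0000e+00] slide after turn [0.7 0.4 0. ]
k 0 world dz heading 28.6 turn vec tool [ 0.     -0.4988  0.0005] slide after turn [-0.7  0.4 -0. ]
k 1 world dz heading -151.4 turn vec tool [-7.0000e-04  2.6428e+00  0.0000e+00] slide after turn [0.7 0.4 0. ]
```

Request:
{"name": "jog_arm", "arguments": {"turn": [[0,0.1,0],[0,0.1,0],[0,0.1,0],[0,0.1,0],[0,0.1,0]], "slide": [[0,0,0],[0,0,0],[0,0,0],[0,0,0],[0,0,0]], "grip": [10,10,10,10,10]}}

```text
time: 6.3
tool_pos: [0.5019, 0.0737, 0.0694]
tcp_rot: [-0.932, 1.565, -1.567]
wrist_force: [-2.3, -3.4, 2.7]
width: 0.159
```

Request:
{"name": "jog_arm", "arguments": {"turn": [[0,0.1,0],[0,0.1,0],[0,0.1,0],[0,0.1,0],[0,0.1,0]], "slide": [[0,0,0],[0,0,0],[0,0,0],[0,0,0],[0,0,0]], "grip": [10,10,10,10,10]}}

```text
time: 6.8
tool_pos: [0.5019, 0.0736, 0.0693]
tcp_rot: [-0.559, 1.895, -1.897]
wrist_force: [-1.7, -2.6, 1.1]
width: 0.158
```

```bash
python3 -c "
from g import *
plan([.5015,.0745,.069],-87.4)
p=shot('side')
from m import measure; measure(p)
"
```

```text
t 6.8 q [ 9.700e-02  1.350e-01  2.120e+00 -1.000e-03  8.860e-01  1.096e+00] pos [0.5019 0.0736 0.0693] heading z -57.16 y axis [ 1.e-04 -1.e-03 -1.e+00] F [-1.7 -2.6  1.1] T [-0.17 -0.14  0.05] w 0.158
slide now (tool, mm) [-0.1  0.3 -0.9]
k -1 world dz heading 149.8 turn vec tool [ 3.0000e-04 -2.6138e+00  1.4000e-03] slide after turn [-0.4  0.3  0.9]
k 0 world dz heading -30.2 turn vec tool [-1.000e-03  5.278e-01  2.000e-04] slide after turn [ 0.4  0.3 -0.9]
k 1 world dz heading 149.8 turn vec tool [ 3.0000e-04 -2.6138e+00  1.4000e-03] slide after turn [-0.4  0.3  0.9]
desk rect ((587.55712890625, -34.628875732421875), (211.35423278808594, 282.5052490234375), 2.85427188873291) 6039
plane slopes [ 0.00463371 -0.00402202  0.03676413] res 0.002267542095942761 n 5426
near mean [0.49921988 0.06558839] ztop [0.09733207 0.11519859 0.11906475] axis deg 128.73145421716316 rect ((498.7158203125, 71.87739562988281), (29.975000381469727, 86.21611785888672), 41.88563537597656) 73
far mean [ 0.66987139 -0.14452347] ztop [0.08325134 0.08639072 0.0873466 ] axis deg 115.16177242364972 rect ((670.4556884765625, -142.78567504882812), (14.105560302734375, 59.28874206542969), 24.80853843688965) 164
```

Levelling works. Finish the near foot, release.

Request:
{"name": "jog_arm", "arguments": {"turn": [[0,0.11,0],[0,0.11,0],[0,0.11,0],[0,0.1,0],[0,0.1,0]], "slide": [[0,0,0],[0,0,0],[0,0,0],[0,0,0],[0,0,0]], "grip": [10,10,10,10,10]}}

```text
time: 7.35
tool_pos: [0.5022, 0.0738, 0.0692]
tcp_rot: [-0.049, 2.198, -2.199]
wrist_force: [0.3, -1.8, -0.4]
width: 0.158
```

Request:
{"name": "jog_arm", "arguments": {"turn": [[0,0,0],[0,0,0],[0,0,0],[0,0,0],[0,0,0]], "slide": [[0,0,0],[0,0,0],[0,0,0],[0,-30,0],[0,-40,0]], "grip": [15,35,50,50,50]}}

```text
time: 7.85
tool_pos: [0.4993, 0.0742, 0.1374]
tcp_rot: [-0.061, 2.2, -2.2]
wrist_force: [0.7, -0.1, -0.1]
width: 0.503
```

```bash
python3 -c "
from g import *
from m import measure
for c in ['side','wrist']:
  p=shot(c,c+'3'); measure(p)
plan([.669,-.142,.15],24.3)
"
```

```text
desk rect ((587.6271362304688, -34.9356689453125), (210.89979553222656, 281.9844665527344), 3.1337966918945312) 6066
plane slopes [-0.00195371  0.00072779  0.03670273] res 0.002319793222255076 n 5437
near mean [0.50297432 0.06992043] ztop [0.07897877 0.08195439 0.08325711] axis deg -177.5559101606403 rect ((503.61163330078125, 71.0703125), (60.098304748535156, 14.594018936157227), 1.8880361318588257) 136
far mean [ 0.67035984 -0.14447295] ztop [0.08238501 0.08532685 0.08632858] axis deg 115.08000275969047 rect ((670.7859497070312, -143.49461364746094), (14.256402015686035, 59.092018127441406), 25.701475143432617) 163
desk rect ((565.1873779296875, -15.17333984375), (169.68133544921875, 241.52435302734375), 3.101658344268799) 45476
plane slopes [-0.00994885  0.00479148  0.03573084] res 0.001520844536033218 n 37155
near mean [0.50509035 0.07423325] ztop [0.07991663 0.0809495  0.08152349] axis deg -176.78839587118495 rect ((503.11602783203125, 74.25106048583984), (59.55901336669922, 13.777177810668945), 3.302382469177246) 1663
far few
t 7.95 q [0.098 0.039 2.062 0.    1.03  1.62 ] pos [0.5063 0.0749 0.1451] heading z -87.22 y axis [ 0.0106  0.0014 -0.9999] F [ 1.  -1.   0.1] T [ 0.    0.02 -0.01] w 0.5
slide now (tool, mm) [-152.1   -3.5  224.5]
k -1 world dz heading -68.5 turn vec tool [ 0.0071  1.1952 -0.0089] slide after turn [-264.7   -4.9  -59. ]
k 0 world dz heading 111.5 turn vec tool [-0.0098 -1.9464 -0.0079] slide after turn [264.7  -4.9  59. ]
k 1 world dz heading -68.5 turn vec tool [ 0.0071  1.1952 -0.0089] slide after turn [-264.7   -4.9  -59. ]
```

Request:
{"name": "jog_arm", "arguments": {"turn": [[0,-0.14,0],[0,-0.14,0],[0,-0.14,0],[0,-0.14,0],[0,-0.14,0]], "slide": [[0,-20,0],[0,0,0],[0,0,0],[0,0,0],[0,0,0]], "grip": [50,50,50,50,50]}}

```text
time: 8.45
tool_pos: [0.5017, 0.0744, 0.159]
tcp_rot: [-0.705, 1.781, -1.78]
wrist_force: [0.9, -0.1, 0.8]
width: 0.494
```

Request:
{"name": "jog_arm", "arguments": {"turn": [[0,-0.14,0],[0,-0.14,0],[0,-0.14,0],[0,-0.14,0],[0,-0.14,0]], "slide": [[0,0,0],[0,0,0],[0,0,0],[0,0,0],[0,0,0]], "grip": [50,50,50,50,50]}}

```text
time: 8.95
tool_pos: [0.5017, 0.0744, 0.1588]
tcp_rot: [-1.152, 1.295, -1.294]
wrist_force: [0.5, -0.5, 0.5]
width: 0.499
```

Request:
{"name": "jog_arm", "arguments": {"turn": [[0,-0.14,0],[0,-0.14,0],[0,-0.14,0],[0,-0.14,0],[0,0,0]], "slide": [[0,0,0],[0,0,0],[0,0,0],[0,0,0],[0,0,0]], "grip": [50,50,50,50,50]}}

```text
time: 9.45
tool_pos: [0.5017, 0.0744, 0.1589]
tcp_rot: [-1.385, 0.882, -0.881]
wrist_force: [-0.6, 0.3, -0.1]
width: 0.503
```

```bash
python3 -c "
from g import *
plan([.6705,-.143,.16],25.2)
"
```

```text
t 9.45 q [ 0.098  0.022  2.052  0.     1.068 -0.34 ] pos [0.5017 0.0744 0.1589] heading z 25.07 y axis [-5.e-04  2.e-04 -1.e+00] F [-0.6  0.3 -0.1] T [0.02 0.02 0.01] w 0.503
slide now (tool, mm) [268.4  -1.3  60.8]
k -1 world dz heading -179.9 turn vec tool [6.0000e-04 3.1394e+00 6.0000e-04] slide after turn [-268.6   -1.1  -60.2]
k 0 world dz heading 0.1 turn vec tool [ 0.0004 -0.0022 -0.0004] slide after turn [268.6  -1.1  60.2]
k 1 world dz heading -179.9 turn vec tool [6.0000e-04 3.1394e+00 6.0000e-04] slide after turn [-268.6   -1.1  -60.2]
```

Request:
{"name": "jog_arm", "arguments": {"turn": [[0,0,0],[0,0,0],[0,0,0],[0,0,0],[0,0,0]], "slide": [[38,0,8],[38,0,9],[38,0,9],[38,0,9],[38,0,9]], "grip": [50,50,50,50,50]}}

```text
time: 9.95
tool_pos: [0.6228, -0.0806, 0.1589]
tcp_rot: [-1.383, 0.885, -0.884]
wrist_force: [0.9, 0.1, -0.1]
width: 0.502
```

Request:
{"name": "jog_arm", "arguments": {"turn": [[0,0,0],[0,0,0],[0,0,0],[0,0,0],[0,0,0]], "slide": [[38,0,8],[30,0,8],[10,0,0],[0,0,0],[0,0,0]], "grip": [50,50,50,50,50]}}

```text
time: 10.45
tool_pos: [0.6685, -0.1425, 0.1586]
tcp_rot: [-1.384, 0.885, -0.881]
wrist_force: [0.3, 0.7, -0.9]
width: 0.503
```

```bash
python3 -c "
from g import *
from m import measure
p=shot('wrist','wr4'); measure(p)
plan([.6705,-.143,.074],25.2)
"
```

```text
desk rect ((588.8123168945312, -78.24710845947266), (211.49978637695312, 191.13063049316406), 3.3569605350494385) 40280
plane slopes [-0.00153784 -0.00434196  0.03561978] res 0.001590253588649665 n 34094
near few
far mean [ 0.66977763 -0.13897668] ztop [0.08315954 0.08424967 0.08476588] axis deg 114.54458691513479 rect ((670.7294311523438, -140.48471069335938), (13.610310554504395, 59.0142936706543), 24.711137771606445) 1522
t 10.5 q [-2.460e-01  3.440e-01  1.671e+00  1.000e-03  1.129e+00 -6.820e-01] pos [ 0.6684 -0.1421  0.1588] heading z 24.97 y axis [-1.5e-03  9.0e-04 -1.0e+00] F [0.6 1.  0.2] T [0.03 0.   0.  ] w 0.499
slide now (tool, mm) [ 1.8 84.8  1.6]
k -1 world dz heading -179.8 turn vec tool [2.2000e-03 3.1376e+00 1.5000e-03] slide after turn [-1.7 84.8 -1.5]
k 0 world dz heading 0.2 turn vec tool [ 0.001  -0.004  -0.0014] slide after turn [ 1.7 84.8  1.5]
k 1 world dz heading -179.8 turn vec tool [2.2000e-03 3.1376e+00 1.5000e-03] slide after turn [-1.7 84.8 -1.5]
```

View pics/wr4.png

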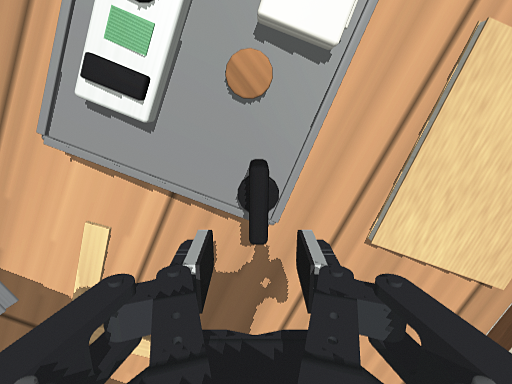

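Request:
{"name": "jog_arm", "arguments": {"turn": [[0,0,0],[0,0,0],[0,0,0],[0,0,0],[0,0,0]], "slide": [[1,20,1.5],[0,25,0],[0,25,0],[0,16,0],[0,0,0]], "grip": [50,50,50,50,50]}}

```text
time: 11.0
tool_pos: [0.6683, -0.1419, 0.0701]
tcp_rot: [-1.387, 0.887, -0.877]
wrist_force: [-1.3, -0.0, -0.2]
width: 0.499
```

```bash
python3 -c "
from g import *
plan([.6705,-.142,.073],25)
"
```

```text
t 11.0 q [-0.246  0.433  1.727  0.     0.988 -0.683] pos [ 0.6683 -0.1419  0.0701] heading z 25.03 y axis [-0.006   0.0017 -1.    ] F [-1.3 -0.  -0.2] T [ 0.06 -0.03  0.06] w 0.499
slide now (tool, mm) [ 1.  -2.9  1.9]
k -1 world dz heading 180.0 turn vec tool [-0.0064 -3.1411 -0.0075] slide after turn [-1.  -2.9 -1.9]
k 0 world dz heading -0.0 turn vec tool [ 0.0048  0.0005 -0.0041] slide after turn [ 1.  -2.9  1.9]
k 1 world dz heading 180.0 turn vec tool [-0.0064 -3.1411 -0.0075] slide after turn [-1.  -2.9 -1.9]
```

Request:
{"name": "jog_arm", "arguments": {"turn": [[0,0,0],[0,0,0],[0,0,0],[0,0,0],[0,0,0]], "slide": [[1,-1,1],[0,0,0],[0,0,0],[0,0,0],[0,0,0]], "grip": [35,25,15,10,10]}}

```text
time: 11.5
tool_pos: [0.6746, -0.1444, 0.0763]
tcp_rot: [-1.383, 0.879, -0.886]
wrist_force: [3.7, 0.9, 3.1]
width: 0.157
```

```bash
python3 -c "
from g import *
plan([.6705,-.142,.073],25)
p=shot('side')
from m import measure; measure(p)
"
```

```text
t 11.5 q [-2.470e-01  4.310e-01  1.716e+00  1.000e-03  9.890e-01 -6.830e-01] pos [ 0.6746 -0.1444  0.0763] heading z 24.97 y axis [ 4.6e-03 -7.0e-04 -1.0e+00] F [3.7 0.9 3.1] T [ 0.12 -0.36  0.02] w 0.157
slide now (tool, mm) [-3.9  3.2 -2.7]
k -1 world dz heading -180.0 turn vec tool [-0.0041  3.1411 -0.0061] slide after turn [3.9 3.3 2.7]
k 0 world dz heading 0.0 turn vec tool [-0.0039 -0.0004  0.0026] slide after turn [-3.9  3.3 -2.7]
k 1 world dz heading -180.0 turn vec tool [-0.0041  3.1411 -0.0061] slide after turn [3.9 3.3 2.7]
desk rect ((588.3640747070312, -33.62657165527344), (212.47288513183594, 284.0985412597656), 3.798438549041748) 5887
plane slopes [-0.00435229  0.00245472  0.03658807] res 0.0022183827337473446 n 5215
near mean [0.50325637 0.06934905] ztop [0.078778   0.08228013 0.0835893 ] axis deg -176.31954813467271 rect ((504.0492248535156, 70.82115173339844), (59.94228744506836, 14.910139083862305), 2.7728867530822754) 128
far mean [ 0.66505427 -0.15618803] ztop [0.0860388  0.11392403 0.11730276] axis deg -161.10613093536585 rect ((672.6063232421875, -148.35394287109375), (74.87713623046875, 22.266094207763672), 25.682369232177734) 78
```

Request:
{"name": "jog_arm", "arguments": {"turn": [[0,0,0],[0,0,0],[0,0,0],[0,0,0],[0,0,0]], "slide": [[0,0,0],[0,0,0],[-4,3,-2],[0,0,0],[0,0,0]], "grip": [30,40,40,40,40]}}

```text
time: 12.05
tool_pos: [0.6681, -0.1411, 0.0704]
tcp_rot: [-1.385, 0.884, -0.881]
wrist_force: [-0.4, -0.6, 0.5]
width: 0.401
```

Request:
{"name": "jog_arm", "arguments": {"turn": [[0,0,0],[0,0,0],[0,0,0]], "slide": [[0,0,0],[0,0,0],[0,0,0]], "grip": [40,40,40]}}

```text
time: 12.35
tool_pos: [0.6692, -0.1414, 0.0714]
tcp_rot: [-1.384, 0.882, -0.883]
wrist_force: [0.3, 0.8, -0.0]
width: 0.4
```

```bash
python3 -c "
from g import *
plan([.6705,-.142,.073],25)
p=shot('side')
from m import measure; measure(p)
"
```

```text
t 12.35 q [-0.245  0.429  1.729 -0.     0.983 -0.681] pos [ 0.6692 -0.1414  0.0714] heading z 24.98 y axis [ 2.e-04 -1.e-04 -1.e+00] F [ 0.3  0.8 -0. ] T [ 0.01 -0.03  0.04] w 0.4
slide now (tool, mm) [ 1.1 -1.6  0.9]
k -1 world dz heading -180.0 turn vec tool [-2.0000e-04  3.1412e+00 -3.0000e-04] slide after turn [-1.1 -1.6 -0.9]
k 0 world dz heading 0.0 turn vec tool [-0.0002 -0.0004  0.0001] slide after turn [ 1.1 -1.6  0.9]
k 1 world dz heading -180.0 turn vec tool [-2.0000e-04  3.1412e+00 -3.0000e-04] slide after turn [-1.1 -1.6 -0.9]
desk rect ((588.3154907226562, -35.07354736328125), (210.11474609375, 282.98297119140625), 3.5565271377563477) 5698
plane slopes [-0.0021013   0.00037634  0.0366012 ] res 0.0022346863763589866 n 5026
near mean [0.5039343  0.06978083] ztop [0.07852312 0.08195529 0.08289934] axis deg -177.23507593372324 rect ((503.6124267578125, 71.4617691040039), (59.446720123291016, 16.005035400390625), 5.521929740905762) 128
far mean [ 0.65651141 -0.15609154] ztop [0.08430062 0.10823582 0.11654032] axis deg -157.80835972208644 rect ((667.4027709960938, -147.64608764648438), (88.31624603271484, 22.70783805847168), 22.665613174438477) 81
```

Request:
{"name": "jog_arm", "arguments": {"turn": [[0,0,0],[0,0,0],[0,0,0],[0,0,0],[0,0,0]], "slide": [[1,-1,1],[0,0,0],[0,0,0],[0,0,0],[0,0,0]], "grip": [25,15,10,10,10]}}

```text
time: 12.9
tool_pos: [0.6712, -0.1421, 0.0728]
tcp_rot: [-1.384, 0.881, -0.884]
wrist_force: [2.3, -0.4, 0.8]
width: 0.157
```

Request:
{"name": "jog_arm", "arguments": {"turn": [[0,0.1,0],[0,0.1,0],[0,0.1,0],[0,0.1,0],[0,0.1,0]], "slide": [[0,0.2,0],[0,0.2,0],[0,0.2,0],[0,0.2,0],[0,0.2,0]], "grip": [10,10,10,10,10]}}

```text
time: 13.4
tool_pos: [0.6711, -0.1421, 0.0718]
tcp_rot: [-1.176, 1.258, -1.26]
wrist_force: [3.4, -0.7, 0.1]
width: 0.158
```

Request:
{"name": "jog_arm", "arguments": {"turn": [[0,0.1,0],[0,0.1,0],[0,0.1,0],[0,0.1,0],[0,0.1,0]], "slide": [[0,0.2,0],[0,0.2,0],[0,0.2,0],[0,0.2,0],[0,0.2,0]], "grip": [10,10,10,10,10]}}

```text
time: 13.9
tool_pos: [0.6711, -0.1421, 0.0708]
tcp_rot: [-0.884, 1.613, -1.615]
wrist_force: [2.8, -0.5, 0.6]
width: 0.158
```

```bash
python3 -c "
from g import *
plan([.6705,-.142,.071],-87)
p=shot('side')
from m import measure; measure(p)
"
```

```text
t 13.9 q [-0.245  0.432  1.726 -0.     0.981  0.323] pos [ 0.6711 -0.1421  0.0708] heading z -32.53 y axis [ 1.5e-03 -5.0e-04 -1.0e+00] F [ 2.8 -0.5  0.6] T [-0.13 -0.33  0.14] w 0.158
slide now (tool, mm) [ 0.3 -0.2 -0.5]
k -1 world dz heading 125.5 turn vec tool [-1.300e-03 -2.191e+00  1.400e-03] slide after turn [-0.6 -0.2  0.1]
k 0 world dz heading -54.5 turn vec tool [-0.0012  0.9506 -0.0011] slide after turn [ 0.6 -0.2 -0.1]
k 1 world dz heading 125.5 turn vec tool [-1.300e-03 -2.191e+00  1.400e-03] slide after turn [-0.6 -0.2  0.1]
desk rect ((587.3311767578125, -35.80870056152344), (210.08609008789062, 282.25701904296875), 3.305649995803833) 5658
plane slopes [-4.00406082e-04 -8.85325720e-05  3.66639156e-02] res 0.002281264387471221 n 5016
near mean [0.50314106 0.0691575 ] ztop [0.07895666 0.08200027 0.08273183] axis deg -177.57664525238383 rect ((503.1072998046875, 70.67771911621094), (58.87189865112305, 14.81913948059082), 2.3669755458831787) 130
far mean [ 0.66809666 -0.14498735] ztop [0.09824418 0.11255758 0.11839336] axis deg 148.01771660831614 rect ((668.7627563476562, -142.59906005859375), (29.180479049682617, 86.92620849609375), 57.9402961730957) 202
```

Request:
{"name": "jog_arm", "arguments": {"turn": [[0,0.1,0],[0,0.1,0],[0,0.1,0],[0,0.1,0],[0,0.1,0]], "slide": [[0,0.2,0],[0,0.2,0],[0,0.2,0],[0,0.2,0],[0,0.2,0]], "grip": [10,10,10,10,10]}}

```text
time: 14.45
tool_pos: [0.671, -0.142, 0.0698]
tcp_rot: [-0.499, 1.937, -1.939]
wrist_force: [3.0, -0.4, 1.9]
width: 0.16
```

Request:
{"name": "jog_arm", "arguments": {"turn": [[0,0.1,0],[0,0.1,0],[0,0.1,0],[0,0.1,0],[0,0.05,0]], "slide": [[0,0.2,0],[0,0.2,0],[0,0.2,0],[0,0.2,0],[0,0.1,0]], "grip": [10,10,10,10,10]}}

```text
time: 14.95
tool_pos: [0.671, -0.1419, 0.0691]
tcp_rot: [-0.06, 2.192, -2.193]
wrist_force: [1.9, -0.5, 2.7]
width: 0.156
```

Request:
{"name": "jog_arm", "arguments": {"turn": [[0,0,0],[0,0,0],[0,0,0],[0,0,0],[0,0,0]], "slide": [[0,0,0],[0,0,0],[0,0,0],[0,-30,0],[0,-40,0]], "grip": [15,35,50,50,50]}}

```text
time: 15.45
tool_pos: [0.6668, -0.1411, 0.1346]
tcp_rot: [-0.074, 2.199, -2.194]
wrist_force: [0.4, -0.2, 0.6]
width: 0.505
```

Request:
{"name": "jog_arm", "arguments": {"turn": [[0,0,0],[0,0,0],[0,0,0]], "slide": [[0,-30,0],[0,0,0],[0,0,0]], "grip": [50,50,50]}}

```text
time: 15.75
tool_pos: [0.6704, -0.1419, 0.1691]
tcp_rot: [-0.062, 2.192, -2.192]
wrist_force: [-0.2, -0.3, -0.3]
width: 0.499
```

```bash
python3 -c "
from g import *
from m import measure
for c in ['top','side','wrist']:
  p=shot(c,c+'5'); print(c); measure(p)
  for t in ['round_key_top','bar_key_top']:
        print(t,[(np.round(w(p,o['xyz']),4).tolist(),round(o['conf'],2)) for o in nets.search_frame(t,p)])
plan([.535,-.041,.15],-87)
"
```

```text
top
desk rect ((585.056640625, -14.158828735351562), (211.61679077148438, 240.1829071044922), 3.3970792293548584) 4807
plane slopes [0.00200188 0.00589668 0.03657293] res 0.002640600014549034 n 4368
near mean [0.50080987 0.07307893] ztop [0.07993929 0.08297925 0.08452998] axis deg -176.64627048314125 rect ((501.776611328125, 73.19368743896484), (59.74925231933594, 13.792118072509766), 3.0802741050720215) 136
far few
round_key_top [([0.5412, -0.0393, 0.0632], 0.49)]
bar_key_top [([0.5497, -0.0999, 0.0587], 0.41)]
side
desk rect ((587.9495849609375, -35.74005126953125), (211.65438842773438, 281.9168701171875), 3.2265126705169678) 6168
plane slopes [ 0.00114206 -0.00106826  0.03677629] res 0.002286386349108173 n 5496
near mean [0.50289363 0.06945045] ztop [0.07869641 0.08161564 0.08277054] axis deg -177.94614002909606 rect ((503.23785400390625, 71.21891021728516), (59.03581619262695, 15.172558784484863), 3.510507822036743) 131
far mean [ 0.67049743 -0.14478095] ztop [0.07921855 0.08178822 0.08305649] axis deg -176.2335366966954 rect ((671.1669921875, -143.70358276367188), (59.7060699462
[... 765 characters left out ...]
74121), 3.7707297801971436) 1418
round_key_top [([0.5235, 0.0676, 0.0631], 0.17)]
bar_key_top [([0.5549, -0.1075, 0.0635], 0.65)]
t 16.2 q [-0.245  0.339  1.66  -0.     1.144  1.269] pos [ 0.67   -0.1418  0.1675] heading z -86.75 y axis [-1.4e-03  3.0e-04 -1.0e+00] F [-0.1 -0.7 -0.2] T [ 0.03 -0.    0.  ] w 0.501
slide now (tool, mm) [ 129.    17.7 -108.3]
k -1 world dz heading 179.7 turn vec tool [ 2.1000e-03 -3.1371e+00 -6.0000e-04] slide after turn [-129.6   17.5  107.7]
k 0 world dz heading -0.3 turn vec tool [0.0004 0.0044 0.0013] slide after turn [ 129.6   17.5 -107.7]
k 1 world dz heading 179.7 turn vec tool [ 2.1000e-03 -3.1371e+00 -6.0000e-04] slide after turn [-129.6   17.5  107.7]
```

View pics/side5.png

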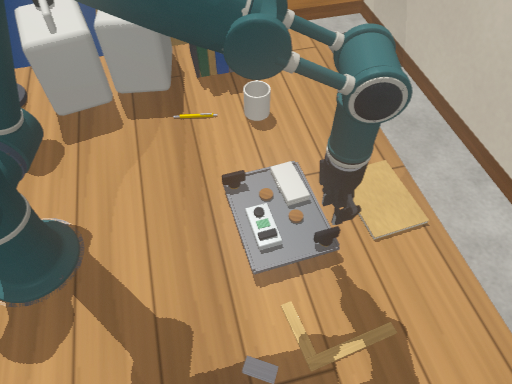

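View pics/wrist5.png

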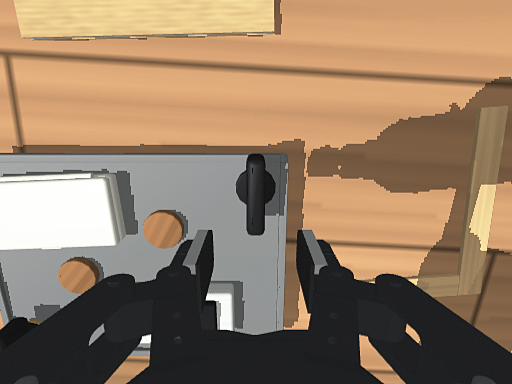

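Request:
{"name": "jog_arm", "arguments": {"turn": [[0,0,0],[0,0,0],[0,0,0],[0,0,0],[0,0,0]], "slide": [[31,0,-27],[31,0,-27],[31,0,-27],[31,0,-27],[0,0,0]], "grip": [20,0,0,0,0]}}

```text
time: 16.7
tool_pos: [0.5355, -0.0385, 0.1669]
tcp_rot: [-0.07, 2.196, -2.192]
wrist_force: [0.2, -0.1, -0.0]
width: -0.002
```

Request:
{"name": "jog_arm", "arguments": {"turn": [[0,0,0],[0,0,0],[0,0,0]], "slide": [[0,0,0],[0,0,0],[0,0,0]], "grip": [0,0,0]}}

```text
time: 17.0
tool_pos: [0.5418, -0.0417, 0.1688]
tcp_rot: [-0.06, 2.192, -2.193]
wrist_force: [1.0, -0.2, -0.1]
width: -0.004
```

```bash
python3 -c "
from g import *
plan([.540,-.041,.095],-87)
p=shot('wrist','w6');p=shot('side','s6')
cv2.imwrite('pics/s6z.png',cv2.resize(p['img'][130:290,180:380,::-1],None,fx=3.5,fy=3.5,interpolation=cv2.INTER_CUBIC))
"
```

```text
t 17.0 q [-0.123  0.08   1.971 -0.     1.09   1.392] pos [ 0.5418 -0.0417  0.1688] heading z -86.78 y axis [ 1.3e-03 -3.0e-04 -1.0e+00] F [ 1.  -0.2 -0.1] T [0.   0.   0.01] w -0.004
slide now (tool, mm) [ 1.8 73.8 -0.9]
k -1 world dz heading 179.8 turn vec tool [-1.9000e-03 -3.1378e+00  6.0000e-04] slide after turn [-1.7 73.8  0.8]
k 0 world dz heading -0.2 turn vec tool [-0.0004  0.0038 -0.0012] slide after turn [ 1.7 73.8 -0.8]
k 1 world dz heading 179.8 turn vec tool [-1.9000e-03 -3.1378e+00  6.0000e-04] slide after turn [-1.7 73.8  0.8]
```

View pics/w6.png

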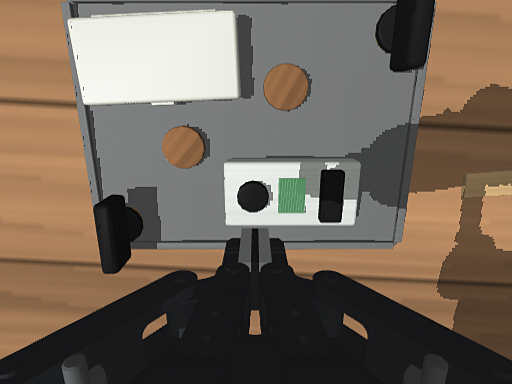

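Request:
{"name": "jog_arm", "arguments": {"turn": [[0,0,0],[0,0,0],[0,0,0],[0,0,0],[0,0,0]], "slide": [[1,20,-1],[0,25,0],[0,20,0],[0,10,0],[0,3,0]], "grip": [0,0,0,0,0]}}

```text
time: 17.6
tool_pos: [0.5387, -0.0403, 0.0889]
tcp_rot: [-0.065, 2.195, -2.194]
wrist_force: [-0.0, -0.1, 0.6]
width: -0.003
```

Request:
{"name": "jog_arm", "arguments": {"turn": [[0,0,0],[0,0,0],[0,0,0]], "slide": [[0,0,0],[0,0,0],[0,0,0]], "grip": [0,0,0]}}

```text
time: 17.9
tool_pos: [0.5405, -0.0403, 0.0916]
tcp_rot: [-0.06, 2.191, -2.192]
wrist_force: [-0.3, 0.1, 0.1]
width: -0.005
```

```bash
python3 -c "
from g import *
plan([.540,-.041,.076],-87)
"
```

```text
t 17.9 q [-0.12   0.164  2.036 -0.     0.939  1.394] pos [ 0.5405 -0.0403  0.0916] heading z -86.75 y axis [ 2.3e-03 -3.0e-04 -1.0e+00] F [-0.3  0.1  0.1] T [ 0.04 -0.04 -0.03] w -0.005
slide now (tool, mm) [ 0.5 15.6  0.7]
k -1 world dz heading 179.7 turn vec tool [-3.6000e-03 -3.1372e+00  7.0000e-04] slide after turn [-0.5 15.6 -0.7]
k 0 world dz heading -0.3 turn vec tool [-0.0004  0.0044 -0.0023] slide after turn [ 0.5 15.6  0.7]
k 1 world dz heading 179.7 turn vec tool [-3.6000e-03 -3.1372e+00  7.0000e-04] slide after turn [-0.5 15.6 -0.7]
```

Request:
{"name": "jog_arm", "arguments": {"turn": [[0,0,0],[0,0,0],[0,0,0],[0,0,0],[0,0,0]], "slide": [[0,4,0],[0,4,0],[0,2,0],[0,1,0],[0,0,0]], "grip": [0,0,0,0,0]}}

```text
time: 18.4
tool_pos: [0.5393, -0.0401, 0.0794]
tcp_rot: [-0.063, 2.193, -2.193]
wrist_force: [-0.3, 0.2, 2.7]
width: -0.003
```

Request:
{"name": "jog_arm", "arguments": {"turn": [[0,0,0],[0,0,0],[0,0,0]], "slide": [[0,2,0],[0,1,0],[0,0,0]], "grip": [0,0,0]}}

```text
time: 18.7
tool_pos: [0.5394, -0.0401, 0.0764]
tcp_rot: [-0.062, 2.193, -2.193]
wrist_force: [-1.8, 0.6, 4.8]
width: 0.001
```

Request:
{"name": "jog_arm", "arguments": {"turn": [[0,0,0],[0,0,0],[0,0,0]], "slide": [[0,1,0],[0,0,0],[0,0,0]], "grip": [0,0,0]}}

```text
time: 19.0
tool_pos: [0.5394, -0.0401, 0.0757]
tcp_rot: [-0.062, 2.193, -2.193]
wrist_force: [-2.6, 0.6, 6.1]
width: -0.001
```

```bash
python3 -c "
from g import *
plan([.540,-.041,.076],-87)
p=shot('side','s7')
from m import measure; measure(p)
cv2.imwrite('pics/s7z.png',cv2.resize(p['img'][130:290,180:380,::-1],None,fx=3.5,fy=3.5,interpolation=cv2.INTER_CUBIC))
"
```

```text
t 19.0 q [-0.12   0.185  2.047  0.     0.91   1.394] pos [ 0.5394 -0.0401  0.0757] heading z -86.75 y axis [-2.e-04  1.e-04 -1.e+00] F [-2.6  0.6  6.1] T [ 0.05  0.48 -0.04] w -0.001
slide now (tool, mm) [-0.6 -0.3  0.9]
k -1 world dz heading 179.7 turn vec tool [ 2.0000e-04 -3.1372e+00 -1.0000e-04] slide after turn [ 0.6 -0.3 -0.9]
k 0 world dz heading -0.3 turn vec tool [0.0001 0.0044 0.0002] slide after turn [-0.6 -0.3  0.9]
k 1 world dz heading 179.7 turn vec tool [ 2.0000e-04 -3.1372e+00 -1.0000e-04] slide after turn [ 0.6 -0.3 -0.9]
desk rect ((587.9197998046875, -35.99299621582031), (211.01239013671875, 281.4161071777344), 3.2982163429260254) 5304
plane slopes [ 0.00114882 -0.00038093  0.03676173] res 0.002299223751909764 n 4754
near mean [0.49862593 0.06933989] ztop [0.07878041 0.08175735 0.08296967] axis deg -175.75184381790572 rect ((499.51751708984375, 70.91864013671875), (52.10517501831055, 15.436439514160156), 3.1775739192962646) 115
far mean [ 0.67067682 -0.14467197] ztop [0.07949094 0.08189003 0.08265901] axis deg -177.12872786342567 rect ((671.0658569335938, -143.9851837158203), (59.73323440551758, 14.306116104125977), 1.13084077835083) 161
```

View pics/s7z.png

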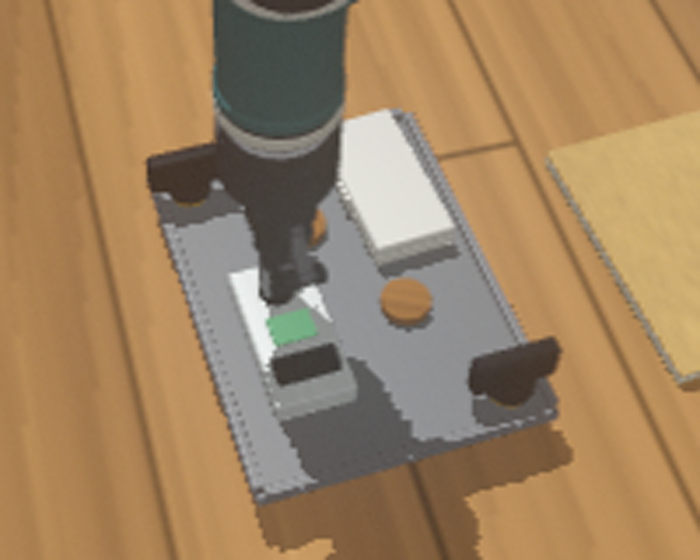

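Request:
{"name": "jog_arm", "arguments": {"turn": [[0,0,0],[0,0,0],[0,0,0]], "slide": [[0,1.5,0],[0,0,0],[0,0,0]], "grip": [0,0,0]}}

```text
time: 19.35
tool_pos: [0.5395, -0.0401, 0.0755]
tcp_rot: [-0.063, 2.193, -2.193]
wrist_force: [-6.1, -0.0, 14.1]
width: 0.001
```

Request:
{"name": "jog_arm", "arguments": {"turn": [[0,0,0],[0,0,0],[0,0,0],[0,0,0],[0,0,0]], "slide": [[0,-5,0],[0,-15,0],[0,-10,0],[0,0,0],[0,0,0]], "grip": [0,0,0,0,0]}}

```text
time: 19.85
tool_pos: [0.5398, -0.0402, 0.1043]
tcp_rot: [-0.061, 2.192, -2.192]
wrist_force: [-0.6, -0.1, -0.8]
width: 0.001
```

```bash
python3 -c "
from g import *
plan([.543,-.1055,.091],-87)
p=shot('side','s8')
from m import measure; measure(p)
cv2.imwrite('pics/s8z.png',cv2.resize(p['img'][130:290,180:380,::-1],None,fx=3.5,fy=3.5,interpolation=cv2.INTER_CUBIC))
"
```

```text
t 19.85 q [-0.12   0.148  2.028 -0.     0.965  1.394] pos [ 0.5398 -0.0402  0.1043] heading z -86.75 y axis [ 1.2e-03 -1.0e-04 -1.0e+00] F [-0.6 -0.1 -0.8] T [0.03 0.01 0.03] w 0.001
slide now (tool, mm) [ 0.5 13.3 65.4]
k -1 world dz heading 179.7 turn vec tool [-1.8000e-03 -3.1372e+00  3.0000e-04] slide after turn [ -0.2  13.3 -65.4]
k 0 world dz heading -0.3 turn vec tool [-0.0002  0.0044 -0.0012] slide after turn [ 0.2 13.3 65.4]
k 1 world dz heading 179.7 turn vec tool [-1.8000e-03 -3.1372e+00  3.0000e-04] slide after turn [ -0.2  13.3 -65.4]
desk rect ((587.936767578125, -36.0137939453125), (211.11578369140625, 280.893798828125), 3.232849597930908) 5437
plane slopes [-3.46477351e-06 -1.17306086e-03  3.67751590e-02] res 0.0022347186345081827 n 4850
near mean [0.4997916  0.06935055] ztop [0.07865901 0.08194766 0.08264968] axis deg -176.7874982631688 rect ((500.6280212402344, 70.99817657470703), (53.25782012939453, 16.44840431213379), 2.083035945892334) 116
far mean [ 0.67088712 -0.14471012] ztop [0.07949028 0.08184781 0.08377091] axis deg -176.27978095263646 rect ((671.0245971679688, -144.01095581054688), (59.33090591430664, 13.389869689941406), 2.5388832092285156) 158
```

View pics/s8z.png

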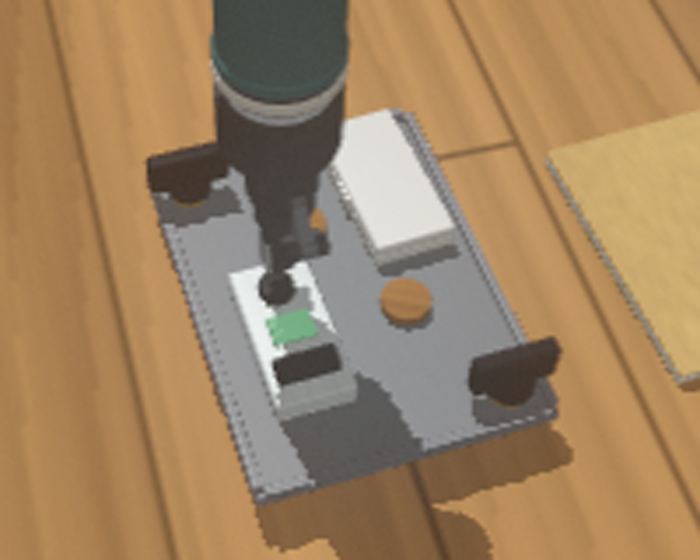

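Request:
{"name": "jog_arm", "arguments": {"turn": [[0,0,0],[0,0,0],[0,0,0],[0,0,0],[0,0,0]], "slide": [[0,0,25],[0,0,25],[0,0,15],[0,0,0],[0,0,0]], "grip": [0,0,0,0,0]}}

```text
time: 20.4
tool_pos: [0.5427, -0.1048, 0.1034]
tcp_rot: [-0.062, 2.195, -2.193]
wrist_force: [-0.1, 0.9, 0.2]
width: 0.001
```

Request:
{"name": "jog_arm", "arguments": {"turn": [[0,0,0],[0,0,0],[0,0,0],[0,0,0],[0,0,0]], "slide": [[0,8,0],[0,6,0],[0,4,0],[0,0,0],[0,0,0]], "grip": [0,0,0,0,0]}}

```text
time: 20.9
tool_pos: [0.5429, -0.1047, 0.0856]
tcp_rot: [-0.063, 2.193, -2.192]
wrist_force: [1.0, 0.6, 1.1]
width: -0.003
```

```bash
python3 -c "
from g import *
plan([.543,-.1055,.076],-87)
p=shot('side','s9')
cv2.imwrite('pics/s9z.png',cv2.resize(p['img'][130:290,180:380,::-1],None,fx=3.5,fy=3.5,interpolation=cv2.INTER_CUBIC))
"
```

```text
t 20.9 q [-0.236  0.193  2.015  0.     0.934  1.278] pos [ 0.5429 -0.1047  0.0856] heading z -86.72 y axis [-6.e-04  1.e-04 -1.e+00] F [1.  0.6 1.1] T [ 0.03 -0.03  0.01] w -0.003
slide now (tool, mm) [-0.   9.6  0.8]
k -1 world dz heading 179.7 turn vec tool [ 9.0000e-04 -3.1367e+00 -3.0000e-04] slide after turn [ 0.   9.6 -0.8]
k 0 world dz heading -0.3 turn vec tool [0.0002 0.0049 0.0006] slide after turn [-0.   9.6  0.8]
k 1 world dz heading 179.7 turn vec tool [ 9.0000e-04 -3.1367e+00 -3.0000e-04] slide after turn [ 0.   9.6 -0.8]
```

View pics/s9z.png

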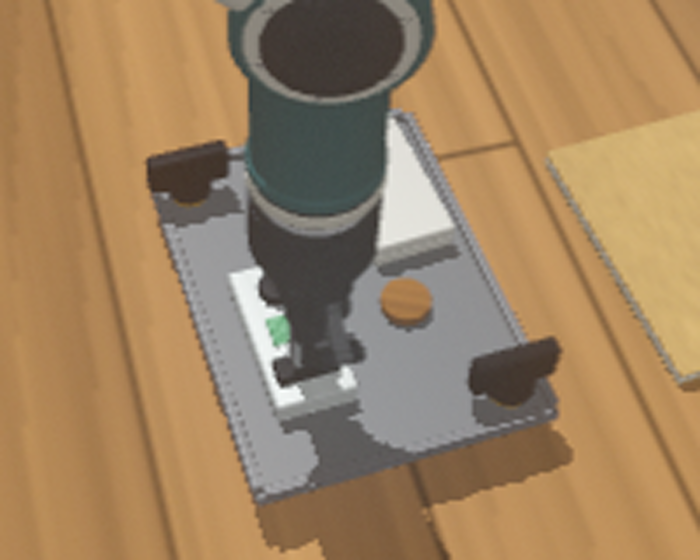

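The fingertips are right over the bar key (about pixel 310,370). Press.

Request:
{"name": "jog_arm", "arguments": {"turn": [[0,0,0],[0,0,0],[0,0,0],[0,0,0],[0,0,0]], "slide": [[0,3,0.5],[0,3,0],[0,2,0],[0,1,0],[0,0,0]], "grip": [0,0,0,0,0]}}

```text
time: 21.45
tool_pos: [0.5436, -0.1057, 0.0773]
tcp_rot: [-0.061, 2.192, -2.193]
wrist_force: [1.1, -0.5, 3.7]
width: 0.002
```

Request:
{"name": "jog_arm", "arguments": {"turn": [[0,0,0],[0,0,0],[0,0,0]], "slide": [[0,1.5,0],[0,0,0],[0,0,0]], "grip": [0,0,0]}}

```text
time: 21.75
tool_pos: [0.5436, -0.1057, 0.0758]
tcp_rot: [-0.061, 2.192, -2.193]
wrist_force: [0.7, -1.1, 4.4]
width: 0.005
```

Request:
{"name": "jog_arm", "arguments": {"turn": [[0,0,0],[0,0,0],[0,0,0],[0,0,0]], "slide": [[0,1.5,0],[0,0,0],[0,0,0],[0,0,0]], "grip": [0,0,0,0]}}

```text
time: 22.15
tool_pos: [0.5436, -0.1057, 0.0755]
tcp_rot: [-0.061, 2.192, -2.193]
wrist_force: [-2.9, 0.5, 13.6]
width: -0.0
```

Bottomed out at 13.6 N. Withdraw upwards.

Request:
{"name": "jog_arm", "arguments": {"turn": [[0,0,0],[0,0,0],[0,0,0],[0,0,0],[0,0,0]], "slide": [[0,-5,0],[0,-20,0],[0,-35,0],[0,-35,0],[0,-30,0]], "grip": [0,0,0,0,0]}}

```text
time: 22.65
tool_pos: [0.5425, -0.1053, 0.1995]
tcp_rot: [-0.064, 2.194, -2.193]
wrist_force: [0.5, 0.5, -0.4]
width: -0.002
```

Request:
{"name": "jog_arm", "arguments": {"turn": [[0,0,0],[0,0,0],[0,0,0],[0,0,0],[0,0,0]], "slide": [[0,0,0],[0,0,0],[0,0,0],[0,0,0],[0,0,0]], "grip": [0,0,0,0,0]}}

```text
time: 23.15
tool_pos: [0.5421, -0.1053, 0.1971]
tcp_rot: [-0.066, 2.195, -2.193]
wrist_force: [0.5, -1.2, -0.5]
width: 0.002
```

```bash
python3 -c "
from g import *
from m import measure
p=shot('side','s10'); measure(p)
cv2.imwrite('pics/s10z.png',cv2.resize(p['img'][130:290,180:380,::-1],None,fx=3.5,fy=3.5,interpolation=cv2.INTER_CUBIC))
C=cloud(p)
for n,q in (('round',(.540,-.041)),('bar',(.543,-.1055)),('gaugeL',(.542,-.074))):
  m=np.hypot(C[...,0]-q[0],C[...,1]-q[1])<.006; print(n,np.median(C[m][:,2]),m.sum())
p=shot('wrist','w10'); measure(p)
plan([.543,-.1055,.076],-87)
"
```

```text
desk rect ((587.8887329101562, -35.57603454589844), (211.35096740722656, 282.8068542480469), 2.987513542175293) 5505
plane slopes [ 0.00101062 -0.00042883  0.03676235] res 0.002213070084904264 n 4934
near mean [0.5032743  0.06952495] ztop [0.07877899 0.08179992 0.0831987 ] axis deg -177.60047823325047 rect ((503.36297607421875, 70.78788757324219), (58.71945571899414, 16.35784339904785), 5.0715413093566895) 128
far mean [ 0.67036763 -0.14476948] ztop [0.0797595  0.08187123 0.08294172] axis deg -176.360553498602 rect ((671.9349365234375, -143.7592315673828), (60.20630645751953, 14.322285652160645), 4.320140361785889) 162
round 0.06445176148761189 16
bar 0.5683446584314769 59
gaugeL 0.5667510862343419 54
desk rect ((586.0778198242188, -33.71437072753906), (209.01341247558594, 281.0244445800781), 3.3410770893096924) 49382
plane slopes [0.00363789 0.00178271 0.03582611] res 0.0015504586194909934 n 40663
near mean [0.50474572 0.07099525] ztop [0.07888614 0.08069201 0.08129287] axis deg -176.7857705511177 rect ((503.160888671875, 72.53330993652344), (58.81975555419922, 14.635866165161133), 3.179515838623047) 1248
far mean [ 0.66376282 -0.14087693] ztop [0.07959308 0.08089409 0.08155114] axis deg -176.49880333635545 rect ((663.2941284179688, -141.6034393310547), (44.69860076904297, 14.30851936340332), 3.2801127433776855) 1316
t 23.25 q [-0.237  0.073  1.922  0.     1.149  1.277] pos [ 0.5426 -0.1054  0.1978] heading z -86.75 y axis [-1.8e-03  5.0e-04 -1.0e+00] F [-0.2  0.7 -0.5] T [0.02 0.01 0.02] w 0.003
slide now (tool, mm) [ -0.6 121.8   0.2]
k -1 world dz heading 179.7 turn vec tool [ 2.8000e-03 -3.1372e+00 -9.0000e-04] slide after turn [ 4.000e-01  1.218e+02 -1.000e-01]
k 0 world dz heading -0.3 turn vec tool [0.0006 0.0044 0.0018] slide after turn [-4.000e-01  1.218e+02  1.000e-01]
k 1 world dz heading 179.7 turn vec tool [ 2.8000e-03 -3.1372e+00 -9.0000e-04] slide after turn [ 4.000e-01  1.218e+02 -1.000e-01]
```

View pics/s10z.png

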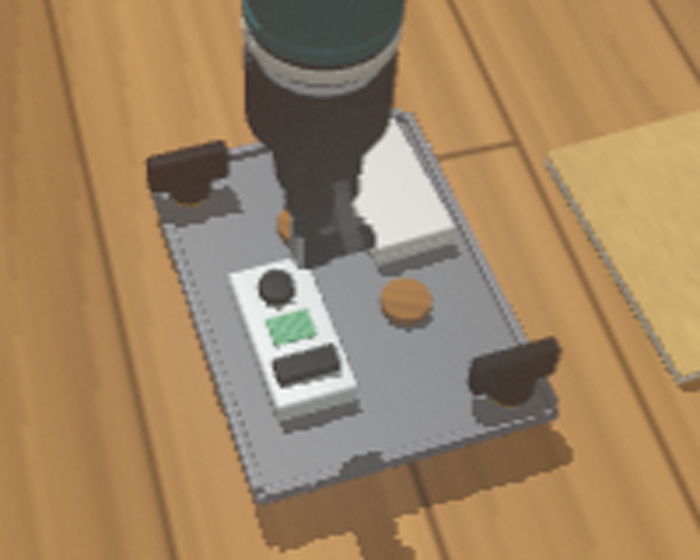

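View pics/w10.png

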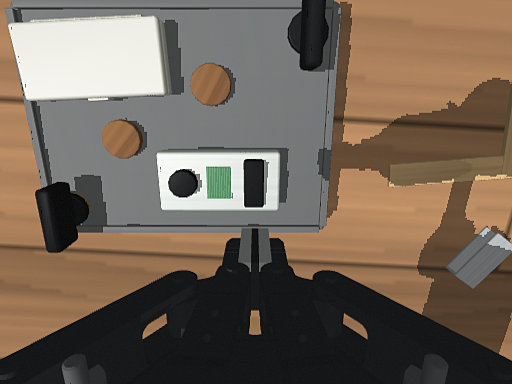

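Both keys have sprung up, the desk is level, the wings lie along the desk's short side and nothing else has moved.

```bash
python3 -c "
from h import *
print(bot.finish_job())"
```

```text
the job is handed in; nothing more can be done
None
```

I levelled the desk, pressed the round key and then the bar key, and handed the job in after about 23 s of the 72 s.

- **Screw feet:** I turned the near left foot about 2.03 rad clockwise and the far right foot about 1.95 rad. Each foot needed one regrip before turning, because the first grasp was about 4 mm off the screw axis.
- **Keys:** I pressed each key alone with closed fingers until it bottomed out, at about 14 N, then released it. The measured desk slope stayed near 0.001 rad with the round key down. I took no picture while the bar key was down.
- **Last checks:** With the fingers clear of the desk:
  - The side camera gave slopes of about 0.001 rad, and both wings were parallel to the desk's short side to within about 1 degree.
  - The round key measured 64 mm high, so it is up. The bar key looked up in the pictures.
  - The desk had moved by about 2 mm, and the other things looked unmoved.

Not everything agreed or could be checked:
- **Slope disagreement:** The wrist camera gave a slope of about 0.004 rad, still well within 0.015. It agreed less well with the side camera throughout.
- **Bar key height:** The side camera gave no usable reading for the bar key because the arm blocked its view.
- **Foot gaps:** I did not measure the gaps under the feet directly. They are inferred from the slope and the wing angles.

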